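Level the sprung outfeed leaf

ROBOT

A 7-joint arm with a two-finger parallel gripper is mounted at the origin on a cart in front of the work surface, level with it; the furniture and walls round the work are solid. World frame = base frame: x ahead of the robot, y to its left, z up, the work surface at z = 0. Lengths are in m, angles in rad, forces in N, time in s.
With the tool pointing down it reaches from about 0.4 to 0.85 m from the base axis. Payload 6.9 kg.
Tool frame: the origin (TCP) lies on the centre line of the jaws, within the pads' length; the fingertips stand 14 mm ahead of it and the grasp point (between the pads) lies 5 mm behind it; z points along the fingers, y is the direction in which the jaws open and shut (so a half turn about z gives the same grasp; the last joint's range is limited). The gripper opens to 85 mm and grips with 20 to 120 N. Pads are 22 mm wide; open, the fingers measure 114 mm over their backs; the gripper's body (76 mm by 85 mm) begins 54 mm behind the grasp point. The pads swing forward as they close: fully open they stand 13 mm farther back than shut.
Start: joints at [-1.107, 0.507, -0.238, 1.5, 0.126, 1.149, -0.155], TCP at [0.219, 0.585, 0.245] pointing down, gripper open.
Joint ranges: [-3.08, 3.08], [-0.24, 2.05], [-1.43, 1.35], [0, 2.5], [-1.52, 4.66], [0.17, 1.96], [-2.89, 2.89]. Speed limits (rad/s): [2.39, 2.39, 3.14, 3.14, 3.14, 3.14, 3.14].

INTERFACE

Orientations are given as a unit quaternion [w, x, y, z].
In Python, from workcell import read_state, camera, camera_model, finish_job gives the robot as it stands.
- The arm moves only by the tool apply_moves, never from a script. Its argument "commands" is a list of rows, each a list of 2 entries, a list of its own where there are three numbers: the shift along the world's x, y, z in m, then the turn, a rotation vector about the world's x, y, z in units of 8 degrees (1.0 is 8 degrees). A call has 1 to 5 rows; each row is the pose to reach, as a shift and turn from the pose commanded when the call began; what a row does not reach only later rows make up. A row lasts 1/10 s, in which the tool goes at most 50 mm and 8.59 degrees, less where a joint would pass 70% of its speed; a pose out of reach is approached as far as the arm can. A call with a gripper value outside its range is refused whole. "fingers" is the closure, from 0 (fully open) to 1 (shut), set as the call begins (left out, the last holds). The fingers move at their own pace and stop on an object; "grip_force" is the grip in N (left out, the last holds). Time passes only in rows, so rows that repeat a pose let the fingers close. It gives the time, the measured TCP pose, the force and the opening at its end, in the units of the state.
- read_state(): the state, without advancing time (a new reading comes with each control period).
- camera(name): name is "scene" or "top" or "wrist"; returns the picture (400x640x3 uint8, blue, green, red); there is no depth.
- camera_model(name): a dict with "intrinsics" (3x3 intrinsics, pixels), "rvec" (rotation vector, rad) and "tvec" (3), from world to camera coordinates, as OpenCV has them; the wrist camera has in their place "mount" (4x4, takes a point from camera to tool coordinates, whose origin is the TCP and whose axes are the flange's). Camera axes: x right, y down, z forward; pixel columns grow to the right and rows downward; lengths in m; the calibration is good to about 2 mm. A picture is of the moment at which its call begins: read the wrist's pose just before it. camera_model takes no time and is no camera call.
- finish_job(): hands the job in, once; it reports no verdict.
The state is a dict: "time_s": time; "joints": joint angles; "dq": joint speeds; "joint_torque": joint torques, N m; "tool_pos": TCP position; "orientation": TCP orientation; "ft_force": force on the tool from outside, world axes, zero at the start; "ft_torque": the same for the moment, N m; "gripper_width": finger opening in m.
Only numpy, scipy, OpenCV 4.12 (cv2) and the standard library are available. Lean on these libraries where they do the work, as an engineer would, in place of code of your own. Each camera call takes 0.05 s, during which the arm holds its last target.

TASK

Put the finished wooden block that lies on the sprung outfeed leaf into the blue tote, then stand the red spirit level lengthwise on the cleared leaf. The leaf must be level under load: set its levelling foot with the black knob so that, while you press the spirit level down and the leaf is seated on its foot, the bubble lies between the two lines of its vial. Finish still pressing on the level with an ordinary hand push, seated and bubble centred, and do not let go, so that I can lock the foot; leave the pencil, the star knob and the blue screwdriver where they lie.

Things in the scene. Friction and masses are not known exactly. Their poses are not given: they have to be found in the camera images.
- bracket: Fixed grey steel bracket of the outfeed leaf, base plate 130 (x) x 290 (y) x 6 mm on the bench. Origin at the centre of its underside, its y axis runs from the foot (y = -100 mm) to the hinge (y = +115 mm, hinge axis along x, 70 mm up). Its yaw gives the direction of the leaf.
- leaf: Hinged plywood leaf, 104 x 175 (y) mm. Origin on the hinge axis, y towards the hinge; the flat top is at z = +10 mm, from y = -178 to -5 mm. A lift spring holds its free end (-y, knob end) up, 0.055 rad above level, even with the level on it. 5 N near the free end (10 to be sure) sink it there 10 to 20 mm until its foot stands on the pad: only then do leaf and bubble show the foot's setting.
- leaf_mid (a point): Centre of the leaf's top face: the place for the level's underside. Axes as the leaf's.
- knob_grip (a point): On the axis (leaf z) of the black fluted knob (35 mm diameter, 25 mm high) at the leaf's free end, 6 mm under its top; 8 mm of air below it. Turns with 0.06 N m, stays where it is left, does not rise or sink on the leaf. Clockwise seen from above screws the foot out and so raises the seated leaf. Stops 6.2 rad apart.
- foot: Threaded stem with rubber tip under the knob, carried by the leaf, 215 mm from the hinge axis. 1 rad of knob moves it 2 mm: 0.0093 rad of the seated leaf, about 5.6 mm of bubble. At the start it is 1 to 2 rad of knob too far in, so that the pressed leaf sits too low at the knob.
- pad: Round rubber pad, 44 mm across, on the base plate, under the foot. Its top is 10 mm above the bench.
- level: Red spirit level with black ends, 24 (x) x 140 (y, length) x 36 mm (z), 0.22 kg, at first standing on the bench to the right of the fence. Origin at the centre of its underside. It may be pressed anywhere on its top, best on the third nearer the knob (either end may point there).
- vial_mid (a point): Middle between the two black lines (22 mm apart, across the level) of the yellow-green vial in the top of the level, 30 mm above its underside.
- bubble_mid (a point): Centre of the pale bubble (16 mm long). It runs along the vial (level y) to its higher end, 0.6 mm per 0.001 rad of slope, at most 18 mm either way, and takes about 1 s to come to rest. Between the lines: within 3 mm of vial_mid.
- block: Finished wooden block, 38 (x) x 70 (y) x 16 mm (z), origin at the centre of its underside; lies on the leaf.
- tote: Fixed blue open tote, outside 165 (x) x 125 (y) x 55 mm high, walls 4 mm, origin at the centre of its underside. An earlier block lies at its +x end (from x = +34 mm on, 21 mm high); the rest of the floor is free.
- pencil: Red flat carpenter's pencil, 178 mm long, on the bench near the level's far end; leave alone.
- star_knob: Black star knob with stud, 36 x 35 x 40 mm, on the bench near the robot; leave alone.
- driver: Blue screwdriver, 186 mm long, on the bench to the right of the level; leave alone.

How it is judged:
By the outcome, as a careful person would: the job done as asked, in the order asked, and still so for the second after the job is handed in, while the arm keeps its last pose, push and grip.
It also fails if it takes over 72 s, if anything falls off the work surface, if the arm or the gripper's body presses on something with over 40 N, if the wrist force passes 120 N, or if a joint passes its speed limit or range.

## Working session

There is one attempt and no reset: what is moved stays moved. The work goes in short steps, Python scripts to look and compute and a tool call to move; the robot and the scene stay as the last step left them, time stands still between calls to the robot, and variables do not carry over. Pictures are saved under pics/ and viewed, and the job is handed in when it is done.

Besides the shell and the picture viewer there is one more tool, called after ">>>" as name(argument=value, ...), one argument or row to a line, values as JSON. apply_moves: Moves the arm, as the interface text tells. Its arguments: {"type":"object","properties":{"commands":{"type":"array","items":{"type":"array"}},"fingers":{"type":"number"},"grip_force":{"type":"number"}},"required":["commands"]}

```bash
mkdir -p pics; ls
python3 - <<'E'
from workcell import *
import cv2
print(read_state())
for n in ("scene","top","wrist"):
    im=camera(n); cv2.imwrite(f"pics/{n}0.png",im); print(n,camera_model(n))
E
```

```text
pics
{'time_s': 0.0, 'joints': array([-1.10748308,  0.50832135, -0.2375025 ,  1.50114177,  0.12566266,
        1.14889662, -0.15481669]), 'dq': array([-8.43510366e-04, -5.72667682e-05,  1.23952345e-03,  1.13565074e-03,
       -3.42733513e-04,  1.70623959e-03, -6.76491153e-04]), 'joint_torque': array([-5.77751052e-04, -6.20596576e+01, -2.18702473e+00, -2.49658531e+01,
        1.25840586e-02,  1.20495769e-02,  1.24715410e-05]), 'tool_pos': array([0.21879572, 0.58493552, 0.24443603]), 'orientation': array([-1.52315515e-04,  1.77970000e-01,  9.84035509e-01, -8.78769934e-04]), 'ft_force': array([-0.99933039, -0.22032902,  0.22626511]), 'ft_torque': array([ 0.01988302, -0.00493078, -0.01270488]), 'gripper_width': 0.08530119132318129}
scene {'intrinsics': array([[445.16351858,   0.        , 326.71927   ],
       [  0.        , 445.16351858, 201.15242791],
       [  0.        ,   0.        ,   1.        ]]), 'rvec': array([ 1.99972122, -1.05806407,  0.51388452]), 'tvec': array([-0.38568279,  0.29932618,  1.11161052])}
top {'intrinsics': array([[374.55415512,   0.        , 315.64695965],
       [  0.        , 374.55415512, 203.69243631],
       [  0.        ,   0.        ,   1.        ]]), 'rvec': array([ 2.16432966, -2.1314213 ,  0.1772797 ]), 'tvec': array([-0.11329803,  0.53261603,  0.91611236])}
wrist {'intrinsics': array([[354.52995495,   0.        , 318.29597405],
       [  0.        , 354.52995495, 203.08322557],
       [  0.        ,   0.        ,   1.        ]]), 'mount': array([[-2.80271783e-04, -9.55769542e-01, -2.94116481e-01,
         7.43813430e-02],
       [ 9.99999914e-01, -1.77927749e-04, -3.74728527e-04,
        -1.08743820e-03],
       [ 3.05822629e-04, -2.94116560e-01,  9.55769510e-01,
        -1.27825875e-01],
       [ 0.00000000e+00,  0.00000000e+00,  0.00000000e+00,
         1.00000000e+00]])}
```

View pics/scene0.png

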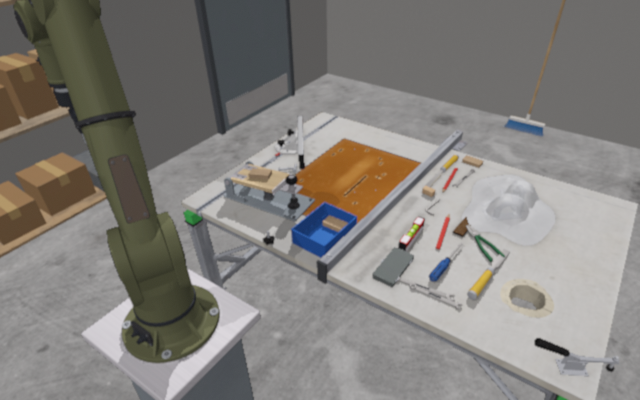

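View pics/top0.png

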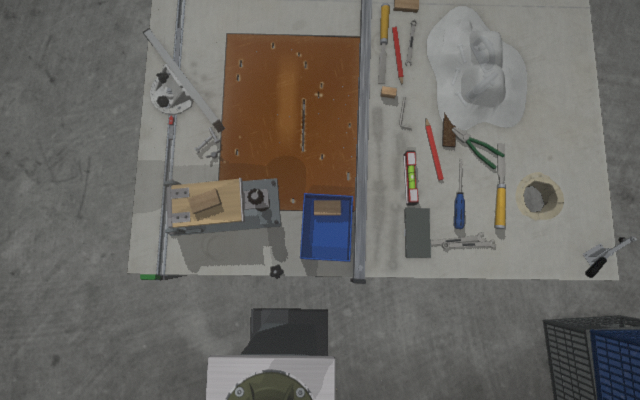

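View pics/wrist0.png

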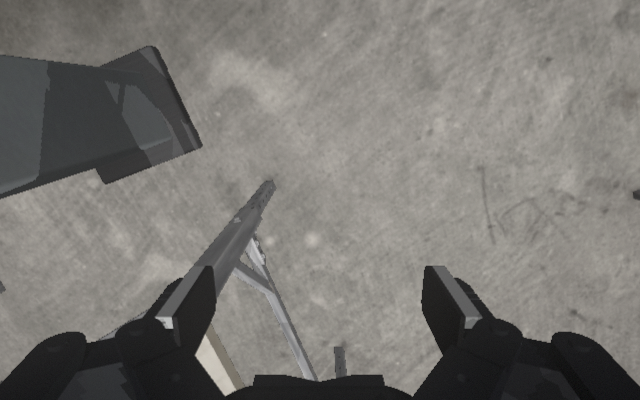

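```bash
cat > h.py <<'E'
import numpy as np, cv2
from workcell import *
from scipy.spatial.transform import Rotation as R
def q2R(q): return R.from_quat([q[1],q[2],q[3],q[0]]).as_matrix()
def pose(n,st=None):
    """K, Rcw(cam->world), cam centre"""
    m=camera_model(n); K=np.array(m["intrinsics"])
    if n!="wrist":
        Rr=cv2.Rodrigues(np.array(m["rvec"],float))[0]; return K,Rr.T,-Rr.T@np.array(m["tvec"])
    M=np.array(m["mount"]); Rt=q2R(st["orientation"]); return K,Rt@M[:3,:3],Rt@M[:3,3]+st["tool_pos"]
def ray(P,uv):
    K,Rc,c=P; d=Rc@np.linalg.solve(K,np.array([uv[0],uv[1],1.])); return c,d/np.linalg.norm(d)
def onz(P,uv,z):
    c,d=ray(P,uv); return c+d*(z-c[2])/d[2]
def proj(P,X):
    K,Rc,c=P; p=K@(Rc.T@(np.array(X,float)-c)); return p[:2]/p[2]
def tri(a,b):
    """a,b: (P,uv). returns point, miss"""
    (c1,d1),(c2,d2)=ray(*a),ray(*b)
    s=np.linalg.lstsq(np.c_[d1,-d2],c2-c1,rcond=None)[0]; p,q=c1+s[0]*d1,c2+s[1]*d2
    return (p+q)/2,np.linalg.norm(p-q)
def crop(im,x0,y0,x1,y1,f,name):
    cv2.imwrite("pics/"+name,cv2.resize(im[y0:y1,x0:x1],None,fx=f,fy=f,interpolation=cv2.INTER_CUBIC))
def wshot(name):
    st=read_state(); im=camera("wrist"); cv2.imwrite("pics/"+name+".png",im); np.save("pics/"+name+".npy",{"tool_pos":st["tool_pos"],"orientation":st["orientation"]},allow_pickle=True); return st,im
def wload(name):
    st=np.load("pics/"+name+".npy",allow_pickle=True).item(); return pose("wrist",st),cv2.imread("pics/"+name+".png")
E
python3 - <<'E'
from h import *
t=cv2.imread("pics/top0.png"); s=cv2.imread("pics/scene0.png")
crop(t,150,130,450,290,2.6,"topc.png"); crop(s,200,140,480,300,2.8,"scenec.png")
T=pose("top"); S=pose("scene"); print(T[2],S[2])
for uv in [(205,205),(257,198),(327,228),(411,178),(270,380)]: print(uv,onz(T,uv,0.05).round(3))
E
```

```text
[ 0.3889798  -0.09432838  0.98771201] [-0.35970521 -0.73102371  0.90013434]
(205, 205) [0.525 0.174 0.05 ]
(257, 198) [0.545 0.044 0.05 ]
(327, 228) [ 0.472 -0.134  0.05 ]
(411, 178) [ 0.604 -0.349  0.05 ]
(270, 380) [ 0.111 -0.003  0.05 ]
```

View pics/topc.png

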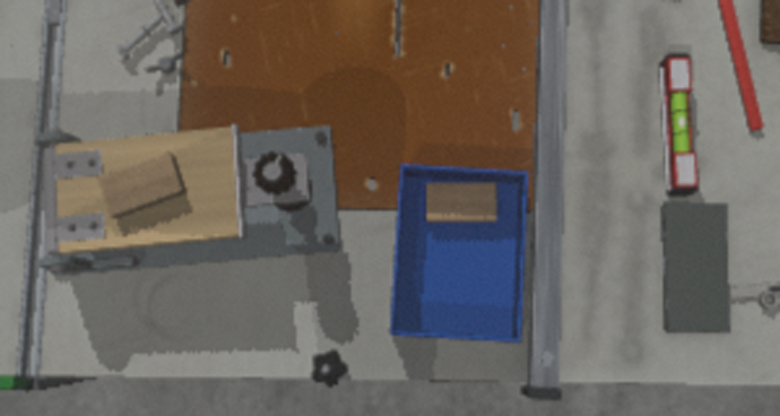

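View pics/scenec.png

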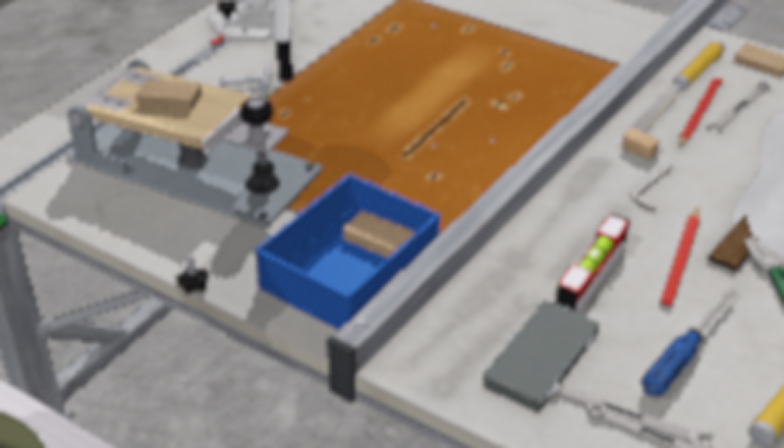

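Run:
```python
from h import *
T=pose("top"); S=pose("scene")
f=lambda x,y:(x/2.6+150-.3,y/2.6+130-.3)
c=[onz(T,f(*p),0.102) for p in [(100,187),(172,153),(184,188),(115,218)]]
for p in c: print(p.round(3))
print("ctr",np.mean(c,0).round(3))
d=c[1]-c[0]; print(np.degrees(np.arctan2(d[1],d[0])),np.linalg.norm(d),np.linalg.norm(c[2]-c[1]))
for n,p,z in [("knob",(274,172),.09),("leafc",(237,125),.085),("leafc2",(243,238),.085)]: print(n,onz(T,f(*p),z).round(3))
for n,p in [("t",(400,167)),("t",(526,172)),("t",(521,341)),("t",(392,335))]: print(n,onz(T,f(*p),.055).round(3))
for n,p in [("l",(666,56)),("l",(690,56)),("l",(697,188)),("l",(672,190))]: print(n,onz(T,f(*p),.036).round(3))
for n,p in [("fence",(560,200)),]: print(n,onz(T,f(*p),.04).round(3))
```

```text
[0.525 0.199 0.102]
[0.558 0.135 0.102]
[0.525 0.123 0.102]
[0.497 0.184 0.102]
ctr [0.526 0.16  0.102]
-62.861946432644054 0.07194793747824951 0.034898220858837835
knob [0.544 0.043 0.09 ]
leafc [0.589 0.08  0.085]
leafc2 [0.482 0.07  0.085]
t [ 0.557 -0.074  0.055]
t [ 0.554 -0.197  0.055]
t [ 0.391 -0.192  0.055]
t [ 0.395 -0.07   0.055]
l [ 0.679 -0.341  0.036]
l [ 0.679 -0.365  0.036]
l [ 0.544 -0.369  0.036]
l [ 0.541 -0.344  0.036]
fence [ 0.529 -0.232  0.04 ]
```

>>> apply_moves(
  commands=[
    [[0.03,-0.04,0.015],[0,0,0]],
    [[0.06,-0.08,0.03],[0,0,0]],
    [[0.09,-0.12,0.04],[0,0,0]],
    [[0.12,-0.16,0.05],[0,0,0]],
    [[0.15,-0.2,0.05],[0,0,0]],
  ],
)

```text
time_s: 0.65
tool_pos: [0.3662, 0.3892, 0.2963]
orientation: [0.001, 0.178, 0.984, 0.001]
ft_force: [2.4, 0.4, -0.2]
gripper_width: 0.0853
```

>>> apply_moves(
  commands=[
    [[0.03,-0.04,-0.01],[0,0,-1.0]],
    [[0.06,-0.085,-0.02],[0,0,-2.0]],
    [[0.09,-0.13,-0.03],[0,0,-3.0]],
    [[0.125,-0.175,-0.04],[0,0,-4.0]],
    [[0.155,-0.215,-0.045],[0,0,-5.0]],
  ],
)

```text
time_s: 1.15
tool_pos: [0.5093, 0.1887, 0.2519]
orientation: [-0.0, 0.506, 0.862, -0.0]
ft_force: [1.5, -0.3, 0.1]
gripper_width: 0.0852
```

>>> apply_moves(
  commands=[
    [[0,0,0],[0,0,-0.3]],
    [[0,0,0],[0,0,-0.3]],
    [[0,0,0],[0,0,-0.3]],
  ],
)

```text
time_s: 1.45
tool_pos: [0.5082, 0.1915, 0.2523]
orientation: [-0.0, 0.521, 0.854, 0.0]
ft_force: [-0.7, -0.0, -0.2]
gripper_width: 0.0857
```

Run:
```python
from h import *
st,im=wshot("w1"); print(st["tool_pos"],st["orientation"],st["time_s"],st["joints"].round(2),st["ft_force"])
```

```text
[0.50818021 0.19154424 0.25227302] [-4.78884037e-04  5.20505669e-01  8.53858077e-01  5.36943795e-05] 1.45 [-0.43  0.37  0.04  1.71 -0.02  1.06  0.09] [-0.68962429 -0.02228243 -0.19366163]
```

View pics/w1.png

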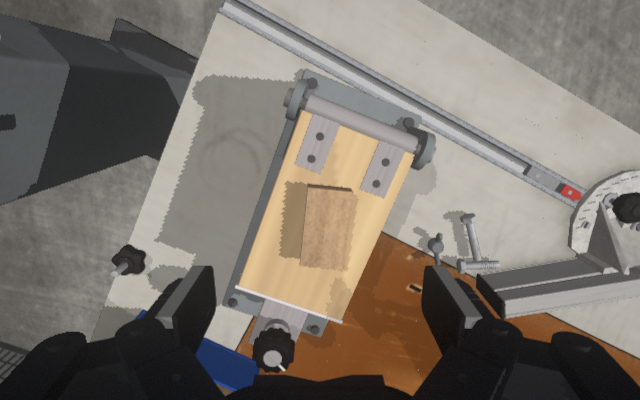

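>>> apply_moves(
  commands=[
    [[0.03,-0.04,-0.0],[0,0,0]],
    [[0.04,-0.08,-0.0],[0,0,0]],
    [[0.04,-0.1,0],[0,0,0]],
    [[0.04,-0.1,0],[0,0,0]],
  ],
)

```text
time_s: 1.9
tool_pos: [0.5488, 0.0877, 0.2526]
orientation: [0.0, 0.523, 0.853, -0.001]
ft_force: [0.3, 0.0, 0.1]
gripper_width: 0.0857
```

Run:
```python
from h import *
st,im=wshot("w2"); print(st["tool_pos"],st["orientation"],st["time_s"],st["joints"].round(2),st["ft_force"])
P,im1=wload("w1")
crop(im1,240,60,440,380,1.8,"w1c.png")
```

```text
[0.5487741  0.08774453 0.25261653] [ 4.46206446e-04  5.22725379e-01  8.52500796e-01 -6.10012097e-04] 1.9 [-0.25  0.39  0.07  1.68 -0.03  1.08  0.3 ] [0.32042719 0.00487549 0.05618911]
```

View pics/w2.png

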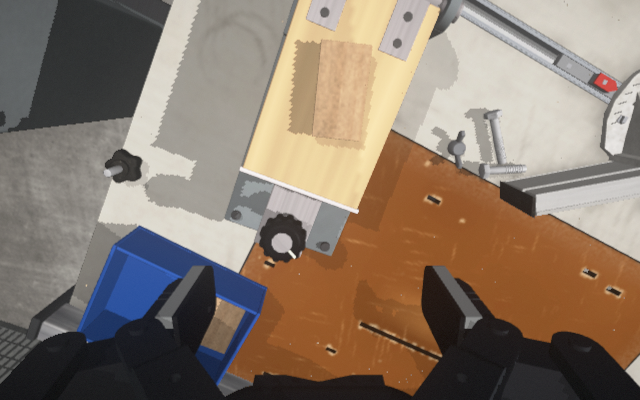

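View pics/w1c.png

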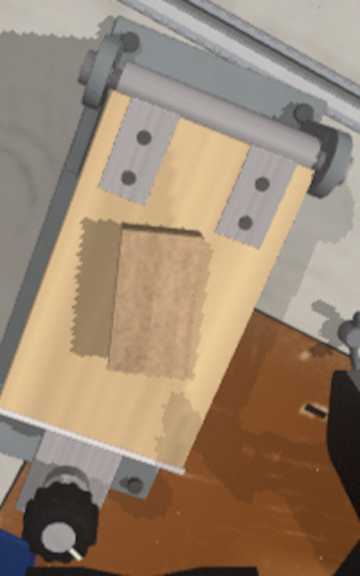

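Run:
```python
from h import *
out=[]
for n,box,seed in (("w1",(230,100,440,330),(325,230)),("w2",(230,20,440,170),(345,90))):
    P,im=wload(n); hsv=cv2.cvtColor(im,cv2.COLOR_BGR2HSV); lab=cv2.cvtColor(im,cv2.COLOR_BGR2LAB)
    print(n,hsv[seed[1],seed[0]],lab[seed[1],seed[0]])
    for q in ([(270,250),(295,220)] if n=="w1" else [(270,150),(303,90)]): print(hsv[q[1],q[0]],lab[q[1],q[0]])
    crop(im,box[0]+40,box[1],box[2]-40,box[3],3.0 if n=="w2" else 2.6,n+"b.png")
```

```text
w1 [ 16  90 199] [179 135 152]
[ 18  93 212] [192 133 155]
[ 17  92 152] [141 133 148]
w2 [ 16  85 226] [203 135 153]
[ 20  80 236] [218 130 155]
[ 17  91 176] [161 133 150]
```

View pics/w1b.png

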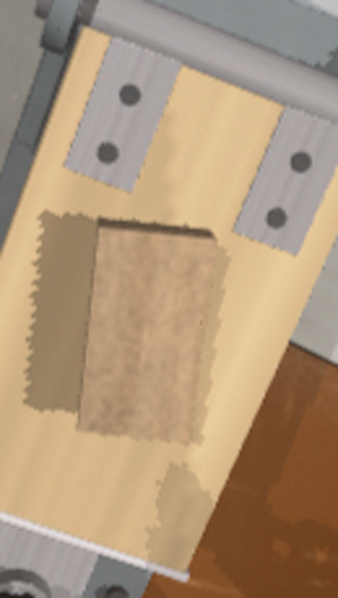

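View pics/w2b.png

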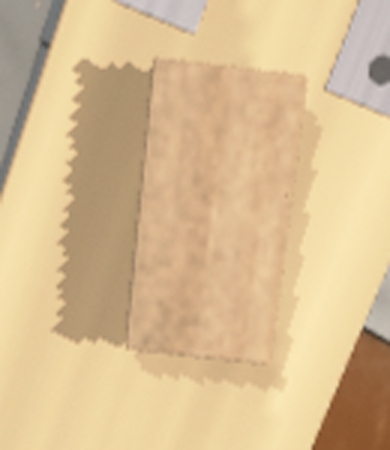

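Run:
```python
from h import *
P1,_=wload("w1");P2,_=wload("w2"); T=pose("top")
a=[(98,228),(214,241),(192,440),(80,428)]; b=[(155,60),(306,76),(268,362),(128,348)]
A=[((x+.5)/2.6+269.5,(y+.5)/2.6+99.5) for x,y in a]; B=[((x+.5)/3+269.5,(y+.5)/3+19.5) for x,y in b]
X=[]
for p,q in zip(A,B):
    r,m=tri((P1,p),(P2,q)); X.append(r); print(r.round(4),round(m,4), proj(T,r).round(1))
X=np.array(X); print("c",X.mean(0).round(4))
e=[np.linalg.norm(X[i]-X[(i+1)%4]).round(4) for i in range(4)]; print(e)
d=(X[3]+X[2]-X[0]-X[1])/2; d/=np.linalg.norm(d); print("long dir",d,np.degrees(np.arctan2(d[1],d[0])))
d=(X[1]+X[2]-X[0]-X[3])/2; d/=np.linalg.norm(d); print("short",d,np.degrees(np.arctan2(d[1],d[0])))
st=read_state(); Rt=q2R(st["orientation"]); print("tooly",Rt[:,1],np.degrees(np.arctan2(Rt[1,1],Rt[0,1])))
# leaf free-end corners + knob top
for n,p,q in [("leafL",(236,288),(241,169)),("leafR",(341,322),(357,213)),("knobtop",(273,357),(282,242))]:
    r,m=tri((P1,p),(P2,q)); print(n,r.round(4),round(m,4))
```

```text
[0.4996 0.1878 0.098 ] 0.0003 [192.9 212.5]
[0.534  0.2011 0.0992] 0.0003 [188.1 198.1]
[0.5598 0.1369 0.1006] 0.0015 [215.5 187.8]
[0.5251 0.1232 0.0994] 0.0003 [220.5 202.3]
c [0.5296 0.1622 0.0993]
[np.float64(0.0369), np.float64(0.0692), np.float64(0.0373), np.float64(0.0694)]
long dir [ 0.3694296  -0.92905053  0.01966928] -68.31514873622716
short [0.93091292 0.36370205 0.03349558] 21.34028706702672
tooly [8.90184800e-01 4.55599616e-01 1.09007299e-04] 27.103521390917724
leafL [0.4848 0.0712 0.0921] 0.0002
leafR [0.5904 0.0793 0.0854] 0.0004
knobtop [0.5406 0.0387 0.1178] 0.0003
```

>>> apply_moves(
  commands=[
    [[-0.01,0.035,-0.03],[0,0,-0.35]],
    [[-0.019,0.0745,-0.06],[0,0,-0.7]],
    [[-0.019,0.0745,-0.09],[0,0,-0.7]],
    [[-0.019,0.0745,-0.12],[0,0,-0.7]],
    [[-0.019,0.0745,-0.12],[0,0,-0.7]],
  ],
)

```text
time_s: 2.45
tool_pos: [0.5266, 0.1673, 0.1292]
orientation: [-0.003, 0.561, 0.828, -0.002]
ft_force: [-0.4, 0.5, -0.0]
gripper_width: 0.0854
```

Run:
```python
from h import *
st,im=wshot("w3"); print(st["tool_pos"],st["orientation"],st["time_s"])
Rt=q2R(st["orientation"]); print(np.degrees(np.arctan2(Rt[1,1],Rt[0,1])), Rt[:,2], ([.5296,.1622,.099]-st["tool_pos"]).round(4))
```

```text
[0.52656052 0.16734373 0.12920093] [-0.0025371   0.56073015  0.82799156 -0.00228704] 2.45
21.787243188523135 [-6.76621939e-03 -9.42054364e-04 -9.99976665e-01] [ 0.003  -0.0051 -0.0302]
```

View pics/w3.png

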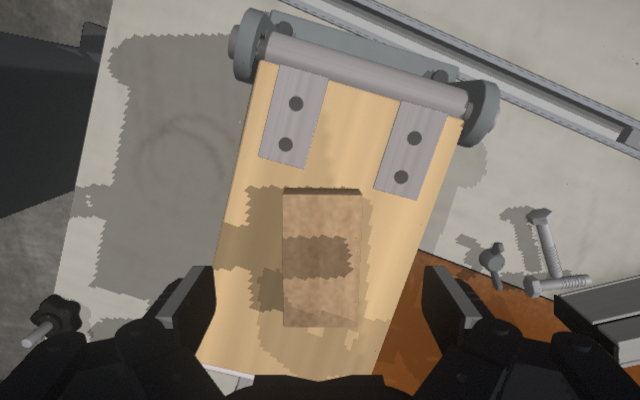

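>>> apply_moves(
  commands=[
    [[0,0,-0.015],[0,0,0]],
    [[0,0,-0.03],[0,0,0]],
    [[0,0,-0.03],[0,0,0]],
    [[0,0,-0.03],[0,0,0]],
  ],
)

```text
time_s: 2.9
tool_pos: [0.5304, 0.1658, 0.104]
orientation: [0.0, 0.563, 0.827, 0.001]
ft_force: [-0.5, -1.1, 0.6]
gripper_width: 0.0854
```

>>> apply_moves(
  commands=[
    [[0,0,0],[0,0,0]],
    [[0,0,0],[0,0,0]],
    [[0,0,0],[0,0,0]],
    [[0,0,0],[0,0,0]],
    [[0,0,0],[0,0,0]],
  ],
  fingers=0.8,
  grip_force=40,
)

```text
time_s: 3.4
tool_pos: [0.5301, 0.1651, 0.1032]
orientation: [0.0, 0.563, 0.827, 0.0]
ft_force: [-1.8, -0.2, 6.3]
gripper_width: 0.0367
```

>>> apply_moves(
  commands=[
    [[0,0,0.03],[0,0,0]],
    [[0,0,0.07],[0,0,0]],
    [[0,-0.02,0.1],[0,0,0]],
    [[-0.01,-0.06,0.1],[0,0,-0.6]],
    [[-0.02,-0.1,0.1],[0,0,-1.2]],
  ],
)

```text
time_s: 3.9
tool_pos: [0.5101, 0.0645, 0.2035]
orientation: [0.001, 0.631, 0.776, 0.001]
ft_force: [0.4, -1.2, -1.1]
gripper_width: 0.0367
```

>>> apply_moves(
  commands=[
    [[-0.015,-0.045,0],[0,0,-0.6]],
    [[-0.03,-0.09,0],[0,0,-1.2]],
    [[-0.045,-0.14,0],[0,0,-1.7]],
    [[-0.062,-0.196,0],[0,0,-1.7]],
    [[-0.062,-0.196,0],[0,0,-1.7]],
  ],
)

```text
time_s: 4.4
tool_pos: [0.4454, -0.1368, 0.2029]
orientation: [0.001, 0.72, 0.694, -0.001]
ft_force: [0.5, -0.0, -0.5]
gripper_width: 0.0365
```

Run:
```python
from h import *
st,im=wshot("w4"); print(st["tool_pos"],st["orientation"],st["time_s"],st["gripper_width"],st["ft_force"])
Rt=q2R(st["orientation"]); print(np.degrees(np.arctan2(Rt[1,1],Rt[0,1])), Rt[:,2])
```

```text
[ 0.4453756  -0.13679085  0.20287794] [ 0.00079173  0.72030351  0.69365788 -0.00098737] 4.4 0.036514958337935 [ 0.51811344 -0.02604004 -0.45202698]
-2.1592005415839477 [-3.24037121e-04 -2.51035952e-03 -9.99996797e-01]
```

View pics/w4.png

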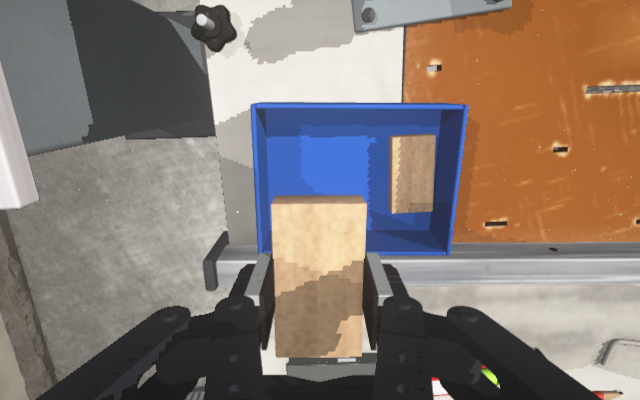

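Run:
```python
from h import *
P,_=wload("w4"); T=pose("top")
f=lambda x,y:((x+.5)/2.6+149.5,(y+.5)/2.6+129.5)
X=[]
# wrist TL = (-x? ,+y) 
for p,q in [((252,103),(392,335)),((466,104),(400,167)),((450,254),(526,172)),((258,254),(521,341))]:
    r,m=tri((P,p),(T,f(*q))); X.append(onz(P,p,.055)); print(r.round(4),round(m,4),X[-1].round(4))
print(np.mean(X,0))
```

```text
[ 0.395  -0.0687  0.035 ] 0.0006 [ 0.3986 -0.0681  0.055 ]
[ 0.555  -0.0743  0.0641] 0.0003 [ 0.5586 -0.0749  0.055 ]
[ 0.5534 -0.196   0.0593] 0.0009 [ 0.5555 -0.1979  0.055 ]
[ 0.3914 -0.1922  0.0535] 0.0008 [ 0.3921 -0.1917  0.055 ]
[ 0.47619996 -0.13313913  0.055     ]
```

>>> apply_moves(
  commands=[
    [[0.007,0.003,-0.04],[0,0,0]],
    [[0.007,0.003,-0.08],[0,0,0]],
    [[0.007,0.003,-0.12],[0,0,0]],
    [[0.007,0.003,-0.155],[0,0,0]],
    [[0.007,0.003,-0.165],[0,0,0]],
  ],
)

```text
time_s: 4.95
tool_pos: [0.4536, -0.1259, 0.0345]
orientation: [-0.002, 0.717, 0.697, -0.001]
ft_force: [-0.2, 0.1, -0.5]
gripper_width: 0.0364
```

>>> apply_moves(
  commands=[
    [[0,0,-0.004],[0,0,0]],
    [[0,0,-0.009],[0,0,0]],
    [[0,0,-0.009],[0,0,0]],
    [[0,0,-0.009],[0,0,0]],
  ],
)

```text
time_s: 5.35
tool_pos: [0.4555, -0.1281, 0.0295]
orientation: [0.001, 0.717, 0.697, 0.001]
ft_force: [-0.3, 0.1, -0.5]
gripper_width: 0.0368
```

>>> apply_moves(
  commands=[
    [[0,0,-0.001],[0,0,0]],
    [[0,0,-0.001],[0,0,0]],
    [[0,0,-0.001],[0,0,0]],
  ],
  fingers=0.35,
)

```text
time_s: 5.65
tool_pos: [0.455, -0.1281, 0.0278]
orientation: [0.0, 0.718, 0.697, 0.0]
ft_force: [-0.5, 0.7, -0.9]
gripper_width: 0.0557
```

>>> apply_moves(
  commands=[
    [[0,0,0.03],[0,0,0]],
    [[0,0,0.08],[0,0,0]],
    [[0,0,0.13],[0,0,0]],
    [[0,0,0.18],[0,0,0]],
    [[0,0,0.2],[0,0,0]],
  ],
)

```text
time_s: 6.15
tool_pos: [0.456, -0.1287, 0.2321]
orientation: [0.003, 0.718, 0.696, 0.002]
ft_force: [-0.2, -0.1, 0.3]
gripper_width: 0.0553
```

Run:
```python
from h import *
st,im=wshot("w5"); print(st["tool_pos"],st["orientation"],st["time_s"],st["gripper_width"],st["joints"].round(2))
```

```text
[ 0.45604655 -0.12868289  0.23212483] [0.00273192 0.71768613 0.69635884 0.00187785] 6.15 0.05534113310049675 [ 0.02  0.29  0.26  1.91 -0.09  0.94  0.3 ]
```

View pics/w5.png

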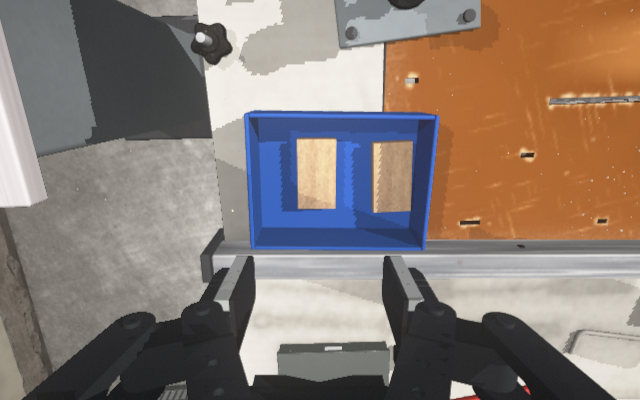

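>>> apply_moves(
  commands=[
    [[0.015,-0.02,0.01],[0,0,-1]],
    [[0.03,-0.04,0.02],[0,0,-2]],
    [[0.045,-0.06,0.02],[0,0,-3]],
    [[0.06,-0.08,0.02],[0,0,-4]],
    [[0.07,-0.1,0.02],[0,0,-5]],
  ],
  fingers=0.2,
)

```text
time_s: 6.7
tool_pos: [0.5255, -0.2285, 0.247]
orientation: [-0.0, 0.914, 0.407, -0.0]
ft_force: [0.6, 0.4, 0.5]
gripper_width: 0.0683
```

>>> apply_moves(
  commands=[
    [[0.015,-0.02,0],[0,0,-1]],
    [[0.03,-0.04,0],[0,0,-2]],
    [[0.045,-0.06,0],[0,0,-3]],
    [[0.06,-0.09,0],[0,0,-4]],
    [[0.07,-0.125,0],[0,0,-5]],
  ],
)

```text
time_s: 7.2
tool_pos: [0.5963, -0.3523, 0.2466]
orientation: [-0.001, 0.997, 0.071, 0.0]
ft_force: [0.5, -0.6, 0.1]
gripper_width: 0.0682
```

>>> apply_moves(
  commands=[
    [[0,0,0],[0,0,-0.85]],
    [[0,0,0],[0,0,-0.85]],
    [[0,0,0],[0,0,-0.85]],
    [[0,0,0],[0,0,-0.85]],
  ],
)

```text
time_s: 7.6
tool_pos: [0.5949, -0.3519, 0.2474]
orientation: [-0.0, 1.0, 0.015, 0.0]
ft_force: [0.3, 0.5, 0.5]
gripper_width: 0.0681
```

Run:
```python
from h import *
st,im=wshot("w6"); print(st["tool_pos"],st["orientation"],st["time_s"],st["gripper_width"],st["joints"].round(2))
Rt=q2R(st["orientation"]); print(np.degrees(np.arctan2(Rt[1,1],Rt[0,1])), Rt[:,2])
```

```text
[ 0.59493579 -0.35193607  0.24741768] [-4.36908053e-04  9.99888376e-01  1.49342951e-02  1.05718941e-04] 7.6 0.06808311551204811 [ 0.18  0.68  0.63  1.3  -0.4   1.28 -0.72]
-88.28858644408098 [ 1.98364452e-04  8.76876242e-04 -9.99999596e-01]
```

View pics/w6.png

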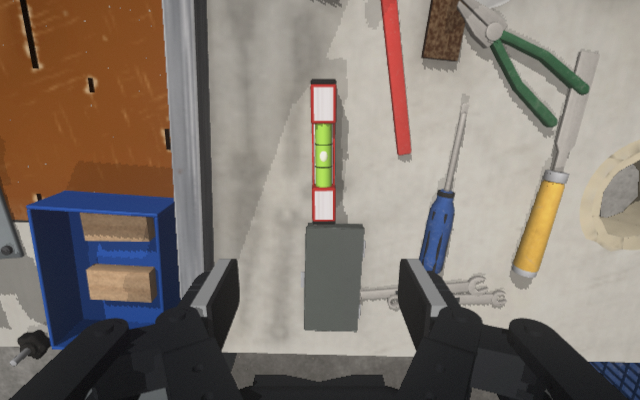

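>>> apply_moves(
  commands=[
    [[0.03,0,-0.03],[0,0,0]],
    [[0.05,0,-0.06],[0,0,0]],
    [[0.05,0,-0.06],[0,0,0]],
    [[0.05,0,-0.06],[0,0,0]],
  ],
)

```text
time_s: 8.05
tool_pos: [0.6445, -0.3524, 0.187]
orientation: [-0.0, 1.0, 0.014, -0.001]
ft_force: [-0.2, -1.0, 0.7]
gripper_width: 0.0681
```

Run:
```python
from h import *
st,im=wshot("w7"); print(st["tool_pos"],st["orientation"],st["time_s"])
P,i6=wload("w6"); crop(i6,280,70,370,240,3.5,"w6c.png"); crop(im,220,70,420,400,1.8,"w7c.png")
```

```text
[ 0.64447206 -0.35236125  0.1869709 ] [-2.96877256e-04  9.99902231e-01  1.39581749e-02 -7.81222033e-04] 8.05
```

View pics/w7.png

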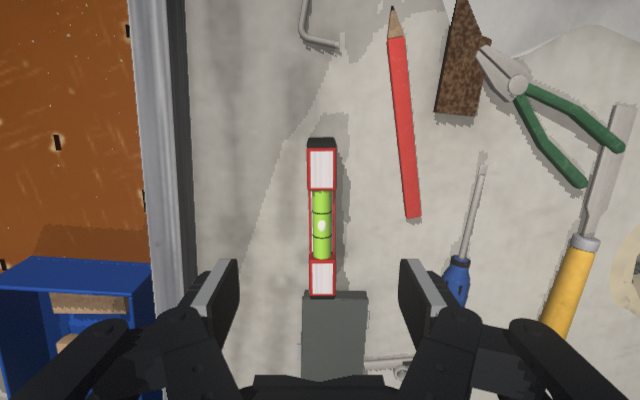

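View pics/w6c.png

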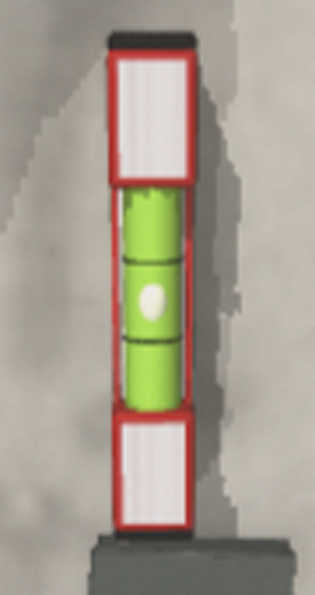

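View pics/w7c.png

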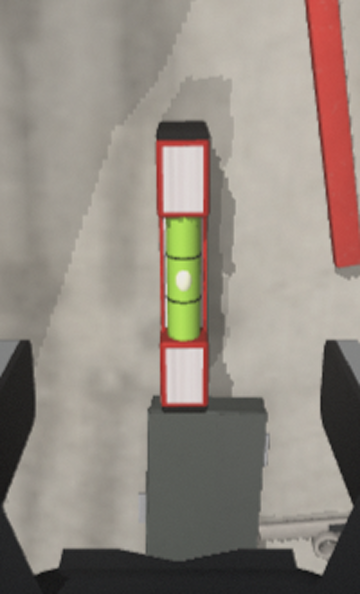

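Run:
```python
from h import *
P6,_=wload("w6");P7,_=wload("w7")
f=lambda p:((p[0]+.5)/3.5+279.5,(p[1]+.5)/3.5+69.5)
g=lambda p:((p[0]+.5)/1.8+219.5,(p[1]+.5)/1.8+69.5)
X=[]
for p,q in [((108,52),(158,140)),((195,52),(209,140)),((192,530),(208,406)),((114,530),(162,406)),((152,261),(183,257)),((152,341),(183,301)),((152,301),(183,279))]:
    r,m=tri((P6,f(p)),(P7,g(q))); X.append(r); print(r.round(4),round(m,4))
X=np.array(X); print(X[:4].mean(0).round(4)); d=X[0]+X[1]-X[2]-X[3]; print(np.degrees(np.arctan2(d[1],d[0])))
st=read_state(); print(([0.61,-.355,0]-st["tool_pos"]))
```

```text
[ 0.6784 -0.3438  0.031 ] 0.0006
[ 0.679  -0.3665  0.0315] 0.0004
[ 0.5465 -0.3714  0.034 ] 0.0006
[ 0.5458 -0.3485  0.0338] 0.0003
[ 0.6241 -0.3568  0.0315] 0.0
[ 0.6015 -0.3575  0.0308] 0.0001
[ 0.6129 -0.3572  0.0311] 0.0001
[ 0.6124 -0.3575  0.0326]
2.0782808064505325
[-0.03429631 -0.0015874  -0.18853718]
```

>>> apply_moves(
  commands=[
    [[-0.016,-0.0025,-0.03],[0,0,0.06]],
    [[-0.032,-0.005,-0.06],[0,0,0.06]],
    [[-0.032,-0.005,-0.1],[0,0,0.06]],
    [[-0.032,-0.005,-0.135],[0,0,0.06]],
    [[-0.032,-0.005,-0.135],[0,0,0.06]],
  ],
)

```text
time_s: 8.6
tool_pos: [0.6103, -0.3567, 0.0497]
orientation: [-0.002, 1.0, 0.017, -0.002]
ft_force: [0.2, 0.1, -1.1]
gripper_width: 0.068
```

>>> apply_moves(
  commands=[
    [[0,0,0],[0,0,0]],
    [[0,0,0],[0,0,0]],
  ],
)

```text
time_s: 8.8
tool_pos: [0.6138, -0.3595, 0.0559]
orientation: [0.001, 1.0, 0.017, 0.002]
ft_force: [-0.5, -0.0, -0.2]
gripper_width: 0.0685
```

>>> apply_moves(
  commands=[
    [[-0.001,0.002,-0.015],[0,0,0]],
    [[-0.001,0.002,-0.031],[0,0,0]],
    [[-0.001,0.002,-0.031],[0,0,0]],
    [[-0.001,0.002,-0.031],[0,0,0]],
  ],
)

```text
time_s: 9.2
tool_pos: [0.6113, -0.3556, 0.0205]
orientation: [-0.0, 1.0, 0.017, -0.001]
ft_force: [-0.5, 0.5, -0.1]
gripper_width: 0.0683
```

>>> apply_moves(
  commands=[
    [[0,0,0],[0,0,0]],
    [[0,0,0],[0,0,0]],
    [[0,0,0],[0,0,0]],
    [[0,0,0],[0,0,0]],
    [[0,0,0],[0,0,0]],
  ],
  fingers=0.95,
  grip_force=40,
)

```text
time_s: 9.7
tool_pos: [0.612, -0.3562, 0.0219]
orientation: [0.0, 1.0, 0.017, 0.0]
ft_force: [-0.4, 0.7, 3.1]
gripper_width: 0.0232
```

Run:
```python
from h import *
st,im=wshot("w8"); print(st["tool_pos"],st["orientation"],st["time_s"],st["gripper_width"])
```

```text
[ 0.61203182 -0.35617772  0.02193585] [2.05625709e-04 9.99850511e-01 1.72853299e-02 3.61515546e-04] 9.7 0.02324573465064898
```

View pics/w8.png

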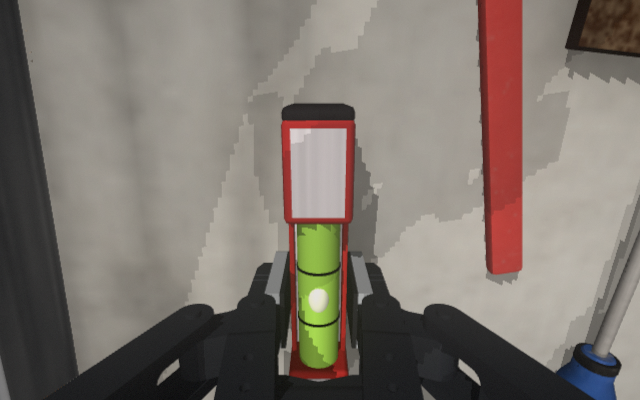

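>>> apply_moves(
  commands=[
    [[0,0,0.03],[0,0,0]],
    [[0,0,0.07],[0,0,0]],
    [[0,0.0,0.11],[0,0,0.7]],
    [[0,0.03,0.15],[0,0,1.5]],
    [[-0.01,0.06,0.18],[0,0,2.3]],
  ],
)

```text
time_s: 10.25
tool_pos: [0.6024, -0.2962, 0.2033]
orientation: [0.001, 0.984, 0.179, 0.001]
ft_force: [0.6, 1.6, -1.1]
gripper_width: 0.0233
```

>>> apply_moves(
  commands=[
    [[-0.005,0.035,0],[0,0,0.8]],
    [[-0.01,0.07,0],[0,0,1.6]],
    [[-0.015,0.105,0],[0,0,2.4]],
    [[-0.02,0.14,0],[0,0,3.2]],
    [[-0.025,0.175,0],[0,0,4]],
  ],
)

```text
time_s: 10.75
tool_pos: [0.576, -0.1194, 0.2011]
orientation: [-0.0, 0.896, 0.443, -0.0]
ft_force: [-0.6, 0.8, -1.0]
gripper_width: 0.0236
```

>>> apply_moves(
  commands=[
    [[-0.01,0.035,0],[0,0,0.8]],
    [[-0.02,0.07,0],[0,0,1.6]],
    [[-0.03,0.105,0],[0,0,2.4]],
    [[-0.035,0.14,0],[0,0,3.2]],
    [[-0.04,0.175,0],[0,0,4]],
  ],
)

```text
time_s: 11.25
tool_pos: [0.5359, 0.0553, 0.2013]
orientation: [-0.0, 0.739, 0.673, -0.0]
ft_force: [-0.3, 0.0, -3.3]
gripper_width: 0.0231
```

Run:
```python
from h import *
st=read_state(); print(st["tool_pos"],st["orientation"],st["time_s"],st["gripper_width"],st["joints"].round(2))
Rt=q2R(st["orientation"]); a=np.degrees(np.arctan2(Rt[1,0],Rt[0,0])); print(a, (94.4-a)/8, Rt[:,2], np.array([.531,.1615,.14])-st["tool_pos"])
```

```text
[0.53589638 0.05527514 0.20128728] [-1.57905582e-04  7.39444785e-01  6.73217152e-01 -2.25229704e-04] 11.25 0.02314178519184515 [-0.32  0.42  0.25  1.8  -0.13  0.94 -0.11]
84.63171463187109 1.2210356710161143 [-5.45699353e-04 -6.97320809e-05 -9.99999849e-01] [-0.00489638  0.10622486 -0.06128728]
```

>>> apply_moves(
  commands=[
    [[-0.002,0.035,0],[0,0,0.6]],
    [[-0.004,0.07,0],[0,0,1.2]],
    [[-0.005,0.106,-0.02],[0,0,1.22]],
    [[-0.005,0.106,-0.05],[0,0,1.22]],
    [[-0.005,0.106,-0.06],[0,0,1.22]],
  ],
)

```text
time_s: 11.75
tool_pos: [0.5297, 0.1608, 0.1388]
orientation: [-0.001, 0.68, 0.733, -0.002]
ft_force: [-1.3, -0.2, -1.5]
gripper_width: 0.0236
```

>>> apply_moves(
  commands=[
    [[0,0,0],[-0.39,-0.03,0]],
    [[0,0,0],[-0.39,-0.03,0]],
    [[0,0,0],[-0.39,-0.03,0]],
  ],
)

```text
time_s: 12.05
tool_pos: [0.532, 0.1595, 0.1418]
orientation: [0.02, 0.681, 0.732, -0.018]
ft_force: [0.5, -0.3, -1.2]
gripper_width: 0.0236
```

Run:
```python
from h import *
st,im=wshot("w9"); print(st["tool_pos"],st["orientation"],st["time_s"],st["gripper_width"],st["joints"].round(2))
Rt=q2R(st["orientation"]); a=np.degrees(np.arctan2(Rt[1,0],Rt[0,0])); print(a, (94.4-a)/8, Rt[:,0], np.array([.531,.1615,.109])-st["tool_pos"])
```

```text
[0.53200469 0.15952941 0.14177758] [ 0.01995686  0.68102716  0.73175948 -0.01821516] 12.05 0.02362801324790043 [-0.51  0.52  0.21  1.82 -0.07  0.83 -0.2 ]
94.11233379128058 0.03595827608992863 [-0.07160746  0.99596913 -0.05401727] [-0.00100469  0.00197059 -0.03277758]
```

View pics/w9.png

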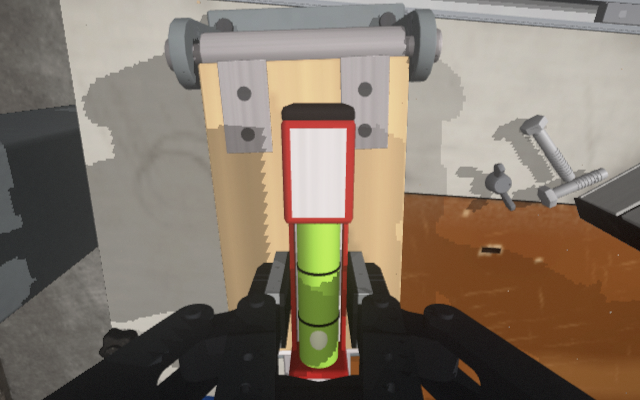

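Run:
```python
from h import *
P,im=wload("w9"); crop(im,150,0,470,330,1.8,"w9c.png")
def z(y): return .08+.055*(.2545-y)   # leaf top plane approx
def onleaf(P,uv):
    c,d=ray(P,uv); s=(.08+.055*(.2535-c[1])-c[2])/(d[2]+.055*d[1]); return c+s*d
for n,uv in [("L1",(201,70)),("L2",(224,280)),("R1",(408,70)),("R2",(403,180)),("h1",(244,93)),("h2",(248,134)),("h3",(365,89)),("h4",(365,130))]: print(n,onleaf(P,uv).round(4))
P2,_=wload("w2")
for n,uv in [("L",(241,169)),("R",(357,213)),("L'",(290,20)),("R'",(437,15))]: print("w2",n,onleaf(P2,uv).round(4))
P1,_=wload("w1")
for n,uv in [("L",(236,288)),("R",(341,322)),("L'",(303,112)),("R'",(413,155))]: print("w1",n,onleaf(P1,uv).round(4))
```

```text
L1 [0.4693 0.237  0.0809]
L2 [0.4797 0.123  0.0872]
R1 [0.57   0.2442 0.0805]
R2 [0.5753 0.1895 0.0835]
h1 [0.4903 0.2278 0.0814]
h2 [0.4925 0.2079 0.0825]
h3 [0.55   0.234  0.0811]
h4 [0.5522 0.2141 0.0822]
w2 L [0.4852 0.0709 0.09  ]
w2 R [0.59   0.0807 0.0895]
w2 L' [0.4722 0.1912 0.0834]
w2 R' [0.5699 0.2453 0.0804]
w1 L [0.4852 0.0702 0.0901]
w1 R [0.5891 0.082  0.0894]
w1 L' [0.4697 0.239  0.0808]
w1 R' [0.5686 0.25   0.0802]
```

View pics/w9c.png

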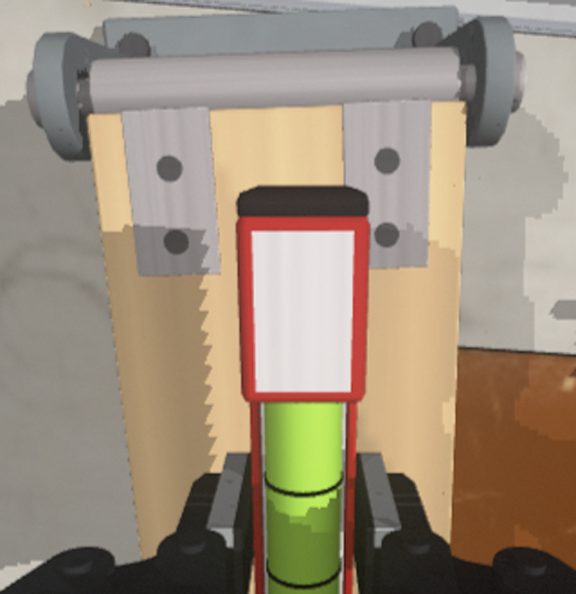

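>>> apply_moves(
  commands=[
    [[-0.0035,0.002,0],[0,0,0.24]],
    [[-0.0035,0.002,-0.01],[0,0,0.24]],
    [[-0.0035,0.002,-0.02],[0,0,0.24]],
    [[-0.0035,0.002,-0.028],[0,0,0.24]],
    [[-0.0035,0.002,-0.028],[0,0,0.24]],
  ],
)

```text
time_s: 12.6
tool_pos: [0.5274, 0.1616, 0.1117]
orientation: [0.02, 0.669, 0.743, -0.019]
ft_force: [-0.1, 0.2, -1.6]
gripper_width: 0.0234
```

>>> apply_moves(
  commands=[
    [[0,0,-0.002],[0,0,0]],
    [[0,0,-0.004],[0,0,0]],
    [[0,0,-0.004],[0,0,0]],
  ],
)

```text
time_s: 12.9
tool_pos: [0.5283, 0.162, 0.1093]
orientation: [0.02, 0.669, 0.743, -0.018]
ft_force: [0.7, -0.4, -2.6]
gripper_width: 0.0234
```

>>> apply_moves(
  commands=[
    [[0,0,-0.0015],[0,0,0]],
    [[0,0,-0.0015],[0,0,0]],
    [[0,0,-0.0015],[0,0,0]],
  ],
)

```text
time_s: 13.2
tool_pos: [0.5283, 0.162, 0.108]
orientation: [0.02, 0.668, 0.743, -0.018]
ft_force: [0.1, -0.0, -1.8]
gripper_width: 0.0235
```

>>> apply_moves(
  commands=[
    [[0,0,-0.0015],[0,0,0]],
    [[0,0,-0.0015],[0,0,0]],
    [[0,0,-0.0015],[0,0,0]],
  ],
)

```text
time_s: 13.5
tool_pos: [0.5285, 0.1621, 0.1069]
orientation: [0.021, 0.669, 0.743, -0.018]
ft_force: [-1.8, -0.2, 4.0]
gripper_width: 0.0231
```

>>> apply_moves(
  commands=[
    [[0,0,0],[0,0,0]],
    [[0,0,0],[0,0,0]],
    [[0,0,0],[0,0,0]],
    [[0,0,0],[0,0,0]],
  ],
  fingers=0.4,
)

```text
time_s: 13.9
tool_pos: [0.5283, 0.162, 0.1063]
orientation: [0.02, 0.669, 0.743, -0.018]
ft_force: [1.0, -0.8, 0.2]
gripper_width: 0.0514
```

>>> apply_moves(
  commands=[
    [[0,0,0.02],[0,0,0]],
    [[0,0,0.05],[0,0,0]],
    [[0,0,0.08],[0.39,0.04,0]],
    [[0,-0.02,0.08],[0.39,0.04,0]],
    [[0.005,-0.045,0.08],[0.39,0.04,0]],
  ],
)

```text
time_s: 14.4
tool_pos: [0.5334, 0.1174, 0.1875]
orientation: [0.0, 0.668, 0.744, 0.001]
ft_force: [-0.1, -0.7, -0.6]
gripper_width: 0.0511
```

>>> apply_moves(
  commands=[
    [[0,0,0],[0,0,0]],
    [[0,0,0],[0,0,0]],
    [[0,0,0],[0,0,0]],
  ],
  fingers=1.0,
)

```text
time_s: 14.7
tool_pos: [0.533, 0.118, 0.1862]
orientation: [-0.0, 0.668, 0.744, 0.0]
ft_force: [0.1, -0.2, 0.6]
gripper_width: 0.0082
```

Run:
```python
from h import *
st,im=wshot("w10"); print(st["tool_pos"],st["orientation"],st["time_s"],st["gripper_width"],st["ft_force"])
Rt=q2R(st["orientation"]); a=np.degrees(np.arctan2(Rt[1,0],Rt[0,0])); print(a,Rt[:,2])
```

```text
[0.53304069 0.11804659 0.18620972] [-2.83205372e-04  6.68368626e-01  7.43830116e-01  2.42272882e-04] 14.7 0.008185530992507462 [ 0.13447239 -0.19040355  0.64329231]
96.1174342931064 [-9.74581818e-05  7.38990902e-04 -9.99999722e-01]
```

View pics/w10.png

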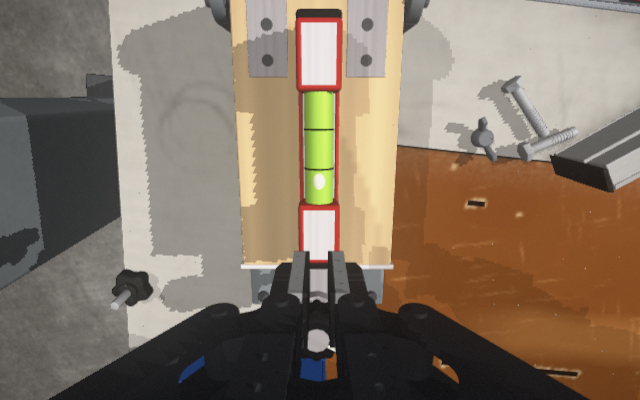

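>>> apply_moves(
  commands=[
    [[0,0,-0.02],[0,0,0]],
    [[0,0,-0.04],[0,0,0]],
    [[0,0,-0.043],[0,0,0]],
    [[0,0,-0.043],[0,0,0]],
  ],
)

```text
time_s: 15.15
tool_pos: [0.5329, 0.1177, 0.143]
orientation: [-0.0, 0.668, 0.744, -0.0]
ft_force: [0.3, -0.8, -0.1]
gripper_width: 0.0003
```

>>> apply_moves(
  commands=[
    [[0,0,-0.003],[0,0,0]],
    [[0,0,-0.006],[0,0,0]],
    [[0,0,-0.009],[0,0,0]],
    [[0,0,-0.009],[0,0,0]],
  ],
)

```text
time_s: 15.55
tool_pos: [0.5339, 0.1164, 0.1348]
orientation: [0.001, 0.669, 0.743, 0.001]
ft_force: [-0.0, -2.4, 3.2]
gripper_width: -0.0002
```

>>> apply_moves(
  commands=[
    [[0,0,-0.003],[0,0,0]],
    [[0,0,-0.005],[0,0,0]],
    [[0,0,-0.005],[0,0,0]],
  ],
)

```text
time_s: 15.85
tool_pos: [0.5339, 0.1162, 0.1298]
orientation: [0.001, 0.669, 0.743, 0.0]
ft_force: [1.5, -4.0, 4.8]
gripper_width: 0.0001
```

>>> apply_moves(
  commands=[
    [[0,0,-0.002],[0,0,0]],
    [[0,0,-0.003],[0,0,0]],
    [[0,0,-0.003],[0,0,0]],
  ],
)

```text
time_s: 16.15
tool_pos: [0.534, 0.1161, 0.1282]
orientation: [0.001, 0.669, 0.743, 0.001]
ft_force: [-2.1, -5.4, 16.6]
gripper_width: 0.0001
```

>>> apply_moves(
  commands=[
    [[0,0,0],[0,0,0]],
    [[0,0,0],[0,0,0]],
    [[0,0,0],[0,0,0]],
    [[0,0,0],[0,0,0]],
    [[0,0,0],[0,0,0]],
  ],
)

```text
time_s: 16.65
tool_pos: [0.534, 0.1161, 0.1282]
orientation: [0.001, 0.669, 0.743, 0.001]
ft_force: [-3.5, -5.2, 17.1]
gripper_width: 0.0001
```

>>> apply_moves(
  commands=[
    [[0,0,0],[0,0,0]],
    [[0,0,0],[0,0,0]],
    [[0,0,0],[0,0,0]],
    [[0,0,0],[0,0,0]],
    [[0,0,0],[0,0,0]],
  ],
)

```text
time_s: 17.15
tool_pos: [0.534, 0.1161, 0.1282]
orientation: [0.001, 0.669, 0.743, 0.001]
ft_force: [-2.8, -5.8, 15.9]
gripper_width: 0.0001
```

Run:
```python
from h import *
st,im=wshot("w11"); print(st["tool_pos"],st["orientation"],st["time_s"],st["gripper_width"],st["ft_force"],st["ft_torque"])
crop(im,210,0,430,330,1.8,"w11c.png")
```

```text
[0.53403182 0.11611136 0.12815789] [0.00100397 0.66912541 0.74314831 0.00087529] 17.15 0.00010500639299164989 [-2.77479427 -5.82537243 15.89545038] [-1.10905124  0.46360914  0.0118163 ]
```

View pics/w11c.png

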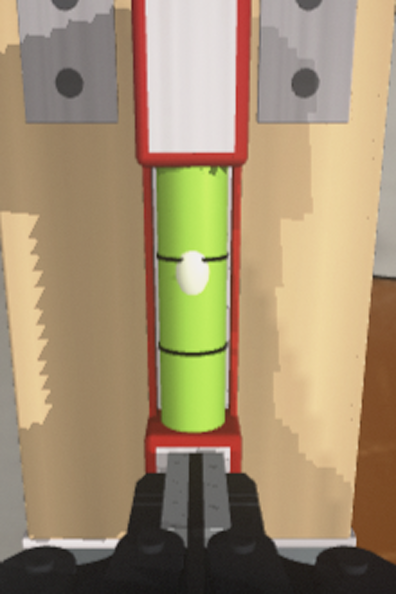

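```bash
cat >> h.py <<'E'
def bubble(P,im,box,zt,show=None):
    """box x0,y0,x1,y1 around the vial; returns offset (mm) of bubble from middle of the lines, + towards image-up (hinge)"""
    x0,y0,x1,y1=box; c=im[y0:y1,x0:x1]; f=6
    c=cv2.resize(c,None,fx=f,fy=f,interpolation=cv2.INTER_CUBIC)
    h=cv2.cvtColor(c,cv2.COLOR_BGR2HSV)
    g=(cv2.inRange(h,(28,90,60),(48,255,255)))
    w=cv2.inRange(h,(0,0,120),(180,110,255))
    k=cv2.inRange(h,(0,0,0),(180,255,90))
    cnt,_=cv2.findContours(w,cv2.RETR_EXTERNAL,cv2.CHAIN_APPROX_NONE)
    res=[]
    for q in cnt:
        a=cv2.contourArea(q)
        if a>300:
            m=cv2.moments(q); res.append((a,m["m10"]/m["m00"],m["m01"]/m["m00"],cv2.boundingRect(q)))
    return res,k,h
E
python3 - <<'E'
from h import *
P,im=wload("w11")
# vial cols: 210+157/1.8=297 .. 210+228/1.8=336
x0,y0,x1,y1=300,95,334,235
col=cv2.cvtColor(im,cv2.COLOR_BGR2HSV)
for y in range(135,205): print(y, im[y,306],im[y,317],im[y,328])
E
```

```text
135 [ 70 176 140] [ 91 227 182] [ 95 232 190]
136 [ 71 177 140] [ 91 227 183] [ 95 232 190]
137 [ 69 175 139] [ 91 227 182] [ 96 233 191]
138 [ 71 178 140] [ 92 227 184] [ 94 232 189]
139 [ 70 176 139] [176 233 219] [ 96 232 191]
140 [ 70 177 140] [232 239 241] [ 96 233 191]
141 [ 70 176 140] [233 239 240] [ 96 233 191]
142 [ 61 151 120] [234 240 241] [ 78 195 155]
143 [40 82 71] [233 239 241] [37 68 62]
144 [28 45 46] [234 239 241] [36 55 54]
145 [ 48 116  94] [233 240 241] [ 67 167 133]
146 [ 67 170 135] [232 239 241] [ 96 232 190]
147 [ 69 175 138] [231 239 241] [ 95 232 189]
148 [ 71 175 140] [230 239 241] [ 95 232 189]
149 [ 70 173 139] [230 240 242] [ 95 232 188]
150 [ 72 175 140] [228 239 241] [ 95 232 187]
151 [ 71 174 139] [226 239 241] [ 94 231 186]
152 [ 70 169 137] [226 239 241] [ 93 231 187]
153 [ 66 161 130] [225 239 241] [ 94 231 187]
154 [ 64 160 128] [224 240 242] [ 95 232 188]
155 [ 66 166 133] [222 239 241] [ 94 231 187]
156 [ 70 175 139] [222 239 241] [ 94 232 189]
157 [ 69 175 139] [220 239 241] [ 95 232 188]
158 [ 69 175 139] [218 239 239] [ 94 231 187]
159 [ 68
[... 1392 characters left out ...]
89 226 180] [ 93 230 186]
190 [ 67 172 135] [ 89 226 181] [ 93 230 186]
191 [ 67 171 136] [ 91 227 182] [ 93 231 186]
192 [ 67 171 135] [ 89 226 181] [ 93 231 187]
193 [ 66 171 135] [ 89 226 181] [ 91 226 181]
194 [ 55 139 111] [ 91 227 182] [ 69 176 138]
195 [28 55 51] [ 71 183 144] [30 48 49]
196 [28 52 50] [29 46 47] [ 44 100  83]
197 [ 48 122  99] [39 90 75] [ 74 189 148]
198 [ 68 171 136] [ 71 180 142] [ 92 230 185]
199 [ 68 171 136] [ 90 227 181] [ 94 231 187]
200 [ 66 170 134] [ 91 227 183] [ 92 230 185]
201 [ 66 169 134] [ 88 225 180] [ 93 230 185]
202 [ 65 169 134] [ 90 227 181] [ 92 230 185]
203 [ 67 170 134] [ 90 227 181] [ 92 230 186]
204 [ 66 170 133] [ 90 226 181] [ 92 230 185]
```

>>> apply_moves(
  commands=[
    [[0,0,0.004],[0,0,0]],
    [[0,0,0.008],[0,0,0]],
    [[0,0,0.012],[0,0,0]],
    [[0,0,0.03],[0,0,0]],
    [[0,-0.03,0.07],[0,0,0]],
  ],
  fingers=1.0,
)

```text
time_s: 17.7
tool_pos: [0.5308, 0.0914, 0.194]
orientation: [-0.003, 0.666, 0.746, -0.002]
ft_force: [1.0, 0.6, -0.1]
gripper_width: -0.0003
```

>>> apply_moves(
  commands=[
    [[0.003,-0.02,0],[0,0,0.9]],
    [[0.007,-0.045,0],[0,0,1.8]],
    [[0.007,-0.045,0],[0,0,2.7]],
    [[0.007,-0.045,0],[0,0,3.6]],
    [[0.007,-0.045,0],[0,0,4.5]],
  ],
  fingers=0.2,
)

```text
time_s: 18.2
tool_pos: [0.5396, 0.042, 0.196]
orientation: [-0.001, 0.404, 0.915, -0.0]
ft_force: [0.7, -0.1, 0.0]
gripper_width: 0.0683
```

>>> apply_moves(
  commands=[
    [[0,0,0],[-0.4,-0.04,0.7]],
    [[0,0,0],[-0.4,-0.04,0.7]],
    [[0,0,0],[-0.4,-0.04,0.7]],
  ],
)

```text
time_s: 18.5
tool_pos: [0.5398, 0.0426, 0.1961]
orientation: [0.013, 0.362, 0.932, -0.024]
ft_force: [0.8, -0.3, 0.8]
gripper_width: 0.0682
```

Run:
```python
from h import *
st,im=wshot("w12"); print(st["tool_pos"],st["orientation"],st["time_s"],st["gripper_width"],st["ft_force"],st["joints"].round(2))
Rt=q2R(st["orientation"]); a=np.degrees(np.arctan2(Rt[1,0],Rt[0,0])); print(a,Rt[:,2])
```

```text
[0.53977091 0.04259896 0.1960995 ] [ 0.01309277  0.36175548  0.9318756  -0.02386232] 18.5 0.06820484183418733 [ 0.76280461 -0.29174426  0.83250913] [-0.18  0.42  0.03  1.8   0.05  0.92  0.64]
137.60927492733543 [ 0.00713701 -0.05394619 -0.99851834]
```

View pics/w12.png

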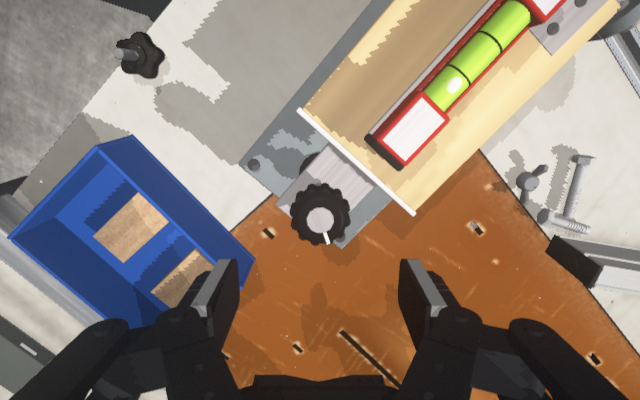

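Run:
```python
from h import *
P2,_=wload("w2");P12,im=wload("w12");P1,_=wload("w1")
st=np.load("pics/w12.npy",allow_pickle=True).item(); Rt=q2R(st["orientation"])
r,m=tri((P2,(282,242)),(P12,(320,219))); print(r.round(4),m)
r2,m2=tri((P1,(273,357)),(P12,(320,219))); print(r2.round(4),m2)
d=r-st["tool_pos"]; print("cap in tool frame",(Rt.T@d).round(4))
crop(im,270,150,370,270,5,"w12c.png")
n=-Rt[:,2]
grip=r-0.006*n  # 6mm below top (cap height unknown)
tcp=grip-0.005*n; print("tcp",tcp.round(4),"delta",(tcp-st["tool_pos"]).round(4))
```

```text
[0.54   0.0391 0.1187] 0.0001718363750999525
[0.5404 0.0386 0.1174] 5.954424968561708e-06
cap in tool frame [0.0007 0.0002 0.0775]
tcp [0.54   0.0385 0.1077] delta [ 0.0003 -0.0041 -0.0884]
```

View pics/w12c.png

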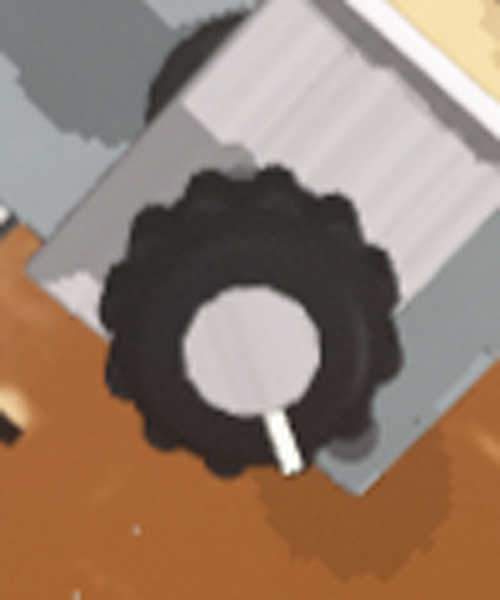

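>>> apply_moves(
  commands=[
    [[0,-0.001,-0.03],[0,0,0]],
    [[0,-0.003,-0.06],[0,0,0]],
    [[0,-0.004,-0.075],[0,0,0]],
    [[0,-0.004,-0.086],[0,0,0]],
    [[0,-0.004,-0.086],[0,0,0]],
  ],
)

```text
time_s: 19.05
tool_pos: [0.5396, 0.0377, 0.1092]
orientation: [0.013, 0.362, 0.932, -0.025]
ft_force: [0.1, -0.6, -0.0]
gripper_width: 0.0681
```

>>> apply_moves(
  commands=[
    [[0,0,0],[0,0,0]],
    [[0,0,0],[0,0,0]],
    [[0,0,0],[0,0,0]],
    [[0,0,0],[0,0,0]],
  ],
  fingers=0.85,
  grip_force=30,
)

```text
time_s: 19.45
tool_pos: [0.5412, 0.0384, 0.1114]
orientation: [0.015, 0.361, 0.932, -0.023]
ft_force: [2.2, 1.0, 1.9]
gripper_width: 0.0332
```

Run:
```python
from h import *
st,im=wshot("w13"); print(st["tool_pos"],st["orientation"],st["time_s"],st["gripper_width"],st["ft_force"],st["ft_torque"])
Rt=q2R(st["orientation"]); a=np.degrees(np.arctan2(Rt[1,0],Rt[0,0])); print(a,Rt[:,2])
```

```text
[0.54123663 0.03835105 0.11138322] [ 0.01498685  0.36094211  0.93217344 -0.02342793] 19.45 0.0332363783291589 [2.21500213 0.96935477 1.92919861] [ 0.23605659 -0.24131239  0.02646766]
137.70900390459605 [ 0.01102844 -0.05449655 -0.99845305]
```

View pics/w13.png

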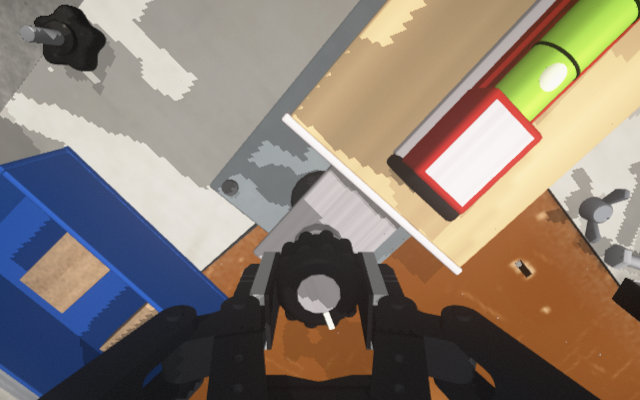

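>>> apply_moves(
  commands=[
    [[0,0,0],[0.005,-0.05,-0.9]],
    [[0,0,0],[0.01,-0.1,-1.8]],
    [[0,0,0],[0.015,-0.15,-2.7]],
    [[0,0,0],[0.02,-0.2,-3.6]],
    [[0,0,0],[0.025,-0.25,-4.5]],
  ],
)

```text
time_s: 20.0
tool_pos: [0.5404, 0.0378, 0.1108]
orientation: [0.021, 0.634, 0.773, -0.019]
ft_force: [-0.3, 0.5, 2.1]
gripper_width: 0.0334
```

>>> apply_moves(
  commands=[
    [[0,0,0],[0.005,-0.05,-0.9]],
    [[0,0,0],[0.01,-0.1,-1.8]],
    [[0,0,0],[0.015,-0.15,-2.7]],
    [[0,0,0],[0.02,-0.2,-3.6]],
    [[0,0,0],[0.025,-0.25,-4.5]],
  ],
)

```text
time_s: 20.5
tool_pos: [0.5395, 0.0379, 0.1105]
orientation: [0.026, 0.842, 0.539, -0.013]
ft_force: [-1.0, 0.9, 2.1]
gripper_width: 0.0335
```

>>> apply_moves(
  commands=[
    [[0,0,0],[0.005,-0.05,-0.8]],
    [[0,0,0],[0.01,-0.08,-1.5]],
    [[0,0,0],[0.01,-0.08,-1.5]],
    [[0,0,0],[0.01,-0.08,-1.5]],
  ],
)

```text
time_s: 20.9
tool_pos: [0.5393, 0.038, 0.1103]
orientation: [0.027, 0.892, 0.451, -0.011]
ft_force: [-3.0, -0.4, 1.7]
gripper_width: 0.0334
```

Run:
```python
from h import *
st,im=wshot("w14"); print(st["tool_pos"],st["orientation"],st["time_s"],st["gripper_width"],st["ft_force"],st["ft_torque"])
Rt=q2R(st["orientation"]); a=np.degrees(np.arctan2(Rt[1,0],Rt[0,0])); print(a,Rt[:,2], np.radians(137.7-a))
```

```text
[0.53927054 0.03803335 0.1102933 ] [ 0.02679141  0.89190628  0.45128287 -0.01136572] 20.9 0.03339501332628814 [-2.99186407 -0.40801235  1.7270374 ] [ 0.13506907  0.77403149 -0.0686498 ]
53.62871313072625 [ 0.0039067  -0.05804916 -0.99830608] 1.4673207622575022
```

View pics/w14.png

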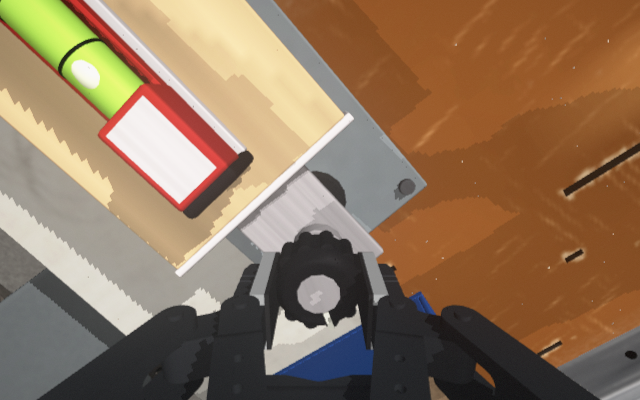

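>>> apply_moves(
  commands=[
    [[0,0,0],[0,0,0]],
    [[0,0,0],[0,0,0]],
    [[0,0.0005,0.01],[0,0,0]],
    [[0,0.002,0.04],[0,0,0]],
    [[0,0.004,0.075],[0,0,0]],
  ],
  fingers=0.35,
)

```text
time_s: 21.45
tool_pos: [0.5399, 0.0418, 0.1862]
orientation: [0.027, 0.893, 0.45, -0.011]
ft_force: [0.9, 0.7, 0.2]
gripper_width: 0.0557
```

>>> apply_moves(
  commands=[
    [[0,0,0],[0.2,0.02,0.9]],
    [[0,0.02,0],[0.4,0.04,1.8]],
    [[0,0.04,0],[0.42,0.04,2.7]],
    [[0,0.06,0],[0.42,0.04,3.6]],
    [[-0.006,0.075,0],[0.42,0.04,4.5]],
  ],
  fingers=1.0,
)

```text
time_s: 21.95
tool_pos: [0.5352, 0.1183, 0.1863]
orientation: [0.003, 0.708, 0.706, 0.01]
ft_force: [0.1, 0.2, 0.6]
gripper_width: 0.0002
```

>>> apply_moves(
  commands=[
    [[0,0,0],[0,0,0.8]],
    [[0,0,0],[0,0,0.8]],
    [[0,0,0],[0,0,0.8]],
  ],
)

```text
time_s: 22.25
tool_pos: [0.5347, 0.1165, 0.186]
orientation: [0.002, 0.671, 0.741, 0.009]
ft_force: [-0.3, -0.5, -0.2]
gripper_width: -0.0001
```

Run:
```python
from h import *
st,im=wshot("w15"); print(st["tool_pos"],st["orientation"],st["time_s"],st["gripper_width"],st["ft_force"])
Rt=q2R(st["orientation"]); a=np.degrees(np.arctan2(Rt[1,0],Rt[0,0])); print(a,Rt[:,2])
```

```text
[0.53470587 0.11646696 0.18600181] [0.00206136 0.67113995 0.74126823 0.00939871] 22.25 -6.223821885352488e-05 [-0.29436008 -0.47565826 -0.17838982]
95.68955663402821 [ 0.01567174  0.011167   -0.99981483]
```

View pics/w15.png

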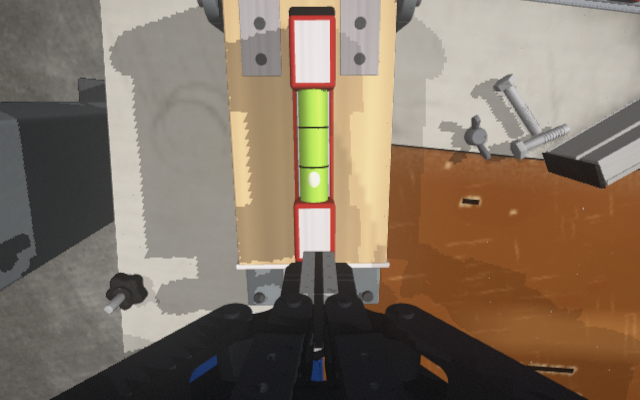

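>>> apply_moves(
  commands=[
    [[-0.0015,0.001,-0.02],[-0.08,0.11,0]],
    [[-0.0015,0.001,-0.04],[-0.08,0.11,0]],
    [[-0.0015,0.001,-0.046],[-0.08,0.11,0]],
    [[-0.0015,0.001,-0.049],[-0.08,0.11,0]],
    [[-0.0015,0.001,-0.052],[-0.08,0.11,0]],
  ],
)

```text
time_s: 22.8
tool_pos: [0.5328, 0.1172, 0.1336]
orientation: [-0.0, 0.67, 0.742, -0.001]
ft_force: [-1.6, -2.1, 4.6]
gripper_width: 0.0001
```

>>> apply_moves(
  commands=[
    [[0,0,-0.002],[0,0,0]],
    [[0,0,-0.004],[0,0,0]],
    [[0,0,-0.006],[0,0,0]],
    [[0,0,-0.006],[0,0,0]],
  ],
)

```text
time_s: 23.2
tool_pos: [0.5335, 0.1174, 0.1299]
orientation: [0.0, 0.67, 0.742, 0.001]
ft_force: [-6.6, -4.4, 22.4]
gripper_width: -0.0001
```

>>> apply_moves(
  commands=[
    [[0,0,0.001],[0,0,0]],
    [[0,0,0.001],[0,0,0]],
    [[0,0,0.001],[0,0,0]],
    [[0,0,0.001],[0,0,0]],
    [[0,0,0.001],[0,0,0]],
  ],
)

```text
time_s: 23.7
tool_pos: [0.5334, 0.1174, 0.1301]
orientation: [0.0, 0.67, 0.742, 0.001]
ft_force: [-3.7, -4.1, 14.5]
gripper_width: 0.0
```

>>> apply_moves(
  commands=[
    [[0,0,0],[0,0,0]],
    [[0,0,0],[0,0,0]],
    [[0,0,0],[0,0,0]],
    [[0,0,0],[0,0,0]],
    [[0,0,0],[0,0,0]],
  ],
)

```text
time_s: 24.2
tool_pos: [0.5334, 0.1174, 0.1301]
orientation: [0.0, 0.67, 0.742, 0.001]
ft_force: [-3.9, -3.6, 13.7]
gripper_width: 0.0001
```

>>> apply_moves(
  commands=[
    [[0,0,0],[0,0,0]],
    [[0,0,0],[0,0,0]],
    [[0,0,0],[0,0,0]],
    [[0,0,0],[0,0,0]],
    [[0,0,0],[0,0,0]],
  ],
)

```text
time_s: 24.7
tool_pos: [0.5334, 0.1174, 0.13]
orientation: [0.0, 0.67, 0.742, 0.001]
ft_force: [-3.2, -4.2, 14.2]
gripper_width: 0.0001
```

```bash
cat > bub.py <<'E'
from h import *
def bub(name,half=17):
    P,im=wload(name); st=np.load("pics/"+name+".npy",allow_pickle=True).item(); Rt=q2R(st["orientation"])
    h=cv2.cvtColor(im,cv2.COLOR_BGR2HSV); g=cv2.inRange(h,(28,110,60),(48,255,255)); g[:,:260]=0; g[:,380:]=0
    ys,xs=np.nonzero(g); cx=int(round(np.median(xs))); y0,y1=ys.min(),ys.max()
    B=im[y0:y1,:,0].astype(float); G=im[y0:y1,:,1].astype(float)
    w=(B[:,cx-7:cx+8]>165)&(G[:,cx-7:cx+8]>180); by,bx=np.nonzero(w); 
    bub=((cx-7+(bx.min()+bx.max())/2),y0+(by.min()+by.max())/2)
    rows={}
    for side in (-11,11):
        dk=np.clip(130-G[:,cx+side-1:cx+side+2].mean(1),0,None); n,l,s,c=cv2.connectedComponentsWithStats((dk>0).astype(np.uint8)[:,None])
        rows[side]=[y0+(np.arange(len(dk))[l[:,0]==i]*dk[l[:,0]==i]).sum()/dk[l[:,0]==i].sum() for i in range(1,n)]
    print("cx",cx,"green rows",y0,y1,"bubble",bub,"rows",by.min()+y0,by.max()+y0,"lines",rows)
    return P,im,Rt,st,bub,rows,cx
def off(name,up):
    P,im,Rt,st,b,rows,cx=bub(name)
    L=[(cx,np.mean([rows[s][i] for s in rows])+0.9) for i in (0,1)]
    z=st["tool_pos"][2]-0.014-0.006
    X=[onz(P,u,z) for u in L+[b]]; d=X[0]-X[1]; n=np.linalg.norm(d); d/=n
    print("line gap mm",n*1e3,"bubble offset mm (+hinge)",((X[2]-(X[0]+X[1])/2)@d)*1e3)
E
python3 - <<'E'
from bub import *
st,im=wshot("w16"); print(st["tool_pos"],st["time_s"],st["ft_force"])
crop(im,210,0,430,330,1.8,"w16c.png")
for n in ("w11","w16"):
    try: off(n,1)
    except Exception as e: print(n,e)
E
```

```text
[0.53338374 0.11741627 0.13004337] 24.7 [-3.23312228 -4.22219305 14.18333447]
cx 317 green rows 92 239 bubble (np.float64(317.0), np.float64(151.0)) rows 139 163 lines {-11: [np.float64(92.26353790613719), np.float64(143.78617710583154), np.float64(195.48063781321184), np.float64(238.0)], 11: [np.float64(92.28504672897196), np.float64(143.58310626702996), np.float64(195.20195439739416)]}
line gap mm 20.38560318930852 bubble offset mm (+hinge) -12.85905818286426
cx 318 green rows 95 241 bubble (np.float64(318.0), np.float64(171.5)) rows 160 183 lines {-11: [np.float64(95.0), np.float64(145.54901960784315), np.float64(196.97544642857144), np.float64(240.0)], 11: [np.float64(145.34677419354838), np.float64(196.63688760806917), np.float64(240.0)]}
line gap mm 21.130004481181714 bubble offset mm (+hinge) -10.351725997421656
```

View pics/w16c.png

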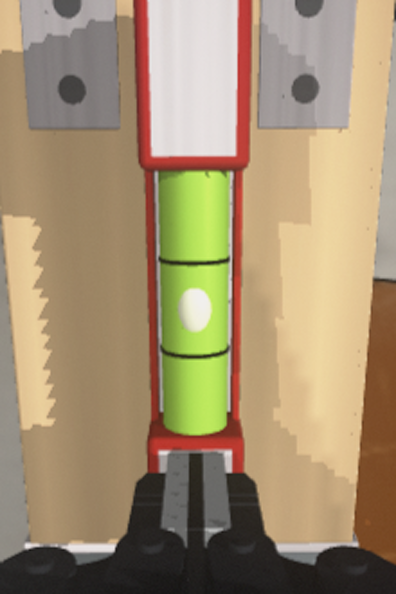

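Run:
```python
from h import *
for n,L,b in (("w11",((317,144.6),(317,196.2)),(317,151)),("w16",((318,146.4),(318,197.7)),(318,171.5))):
    P,_=wload(n); st=np.load("pics/"+n+".npy",allow_pickle=True).item(); z=st["tool_pos"][2]-.02
    X=[onz(P,u,z) for u in L+(b,)]; d=X[0]-X[1]; g=np.linalg.norm(d); d/=g
    print(n,"gap",g*1e3,"offset",((X[2]-(X[0]+X[1])/2)@d)*1e3)
st=read_state(); print(st["ft_force"],st["time_s"])
t=camera("top"); s=camera("scene"); crop(t,150,130,450,290,2.6,"topf.png"); crop(s,200,140,480,300,2.8,"scenef.png")
```

```text
w11 gap 22.283538113258707 offset 8.48186165475222
w16 gap 22.21676724298519 offset 0.4788392132644673
[-3.83832191 -3.96560299 14.42682085] 24.75
```

View pics/topf.png

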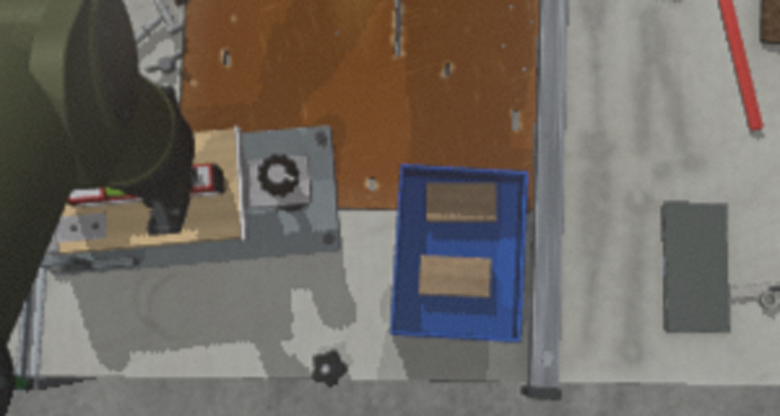

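View pics/scenef.png

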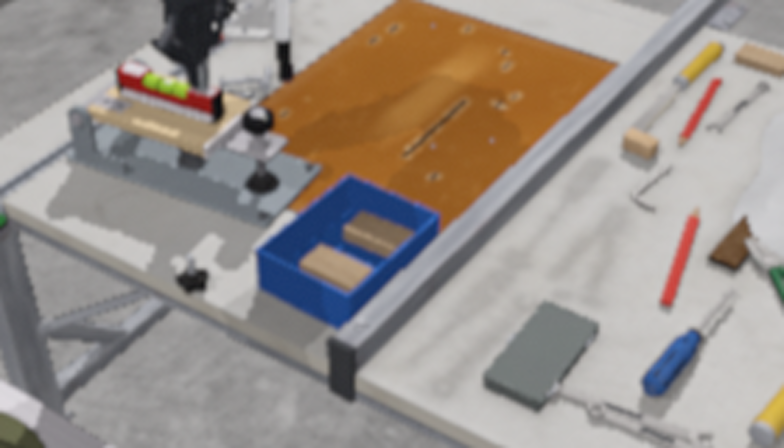

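```bash
python3 -c "
from workcell import *
print(finish_job()); s=read_state(); print(s['time_s'],s['ft_force'])"
```

```text
the job is handed in; nothing more can be done
None
the job is handed in; nothing more can be done
```

The job is handed in at about 25 s, with the arm still pressing on the level and the bubble centred.

- **Block:** it lies flat in the blue tote, in the free part beside the earlier block. The last overhead and scene pictures confirm this.
- **Level:** it stands lengthwise on the cleared leaf, pressed with closed fingers on the third nearer the knob. The last push was about 14 N down, with about 5 N sideways from friction.
- **Foot:** the first press showed the bubble 8.5 mm towards the hinge, so the knob end sat too low. I turned the knob 1.47 rad clockwise.
- **Bubble:** after more than a second's rest it lay 0.5 mm from the middle of the lines, where 3 mm is allowed.
- **Seated:** the bubble moved 8.0 mm, against 8.2 mm expected from the turn. When the push dropped from 22 N to 14 N the tool moved only 0.2 mm, so the leaf was firm on its foot.

I never touched the pencil, star knob or screwdriver, and they look unmoved in the last pictures.

**What disagreed:**
- The measured heights of the level and the leaf came out 1 to 3 mm below the text's; I set the level down by contact force instead.
- My first automatic bubble script picked the wrong lines, so I discarded its numbers. The offsets above come from the corrected line rows, where the line gap measured 22.2 mm against 22 mm given.

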